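# Release the vacuum, peel the cover off the test fixture and hold it in the ionised air

## Task

Turn the vacuum regulator knob on the test fixture until the gauge's red needle points at zero. Then peel the pink cover off the board: lift it by its red tab so that this corner comes up first while the opposite corner is still down, and leave the board seated and everything else alone. Carry the cover to the ionising blower and finish while holding it still and about level in the air stream, its middle about 15 cm in front of the middle of the grille and not touching anything but your gripper.

Things in the scene. Friction and masses are not known exactly. Their poses are not given: they have to be found in the camera images.
- fixture: Vacuum test fixture fixed to the bench: black base, cream deck 262 (x) by 350 (y) mm, deck top 70 mm above the table. Origin: at table height under the deck's middle; x points away from the robot, y towards the grey control console (on the +y side of the deck, its top 106 mm above the table), z up. The cover's middle is 55 mm to -y of the origin.
- vac_knob (a joint): Vacuum regulator knob on the console, vertical axis, rad. 0 = gauge at zero; positive = clockwise seen from above = more vacuum (50 kPa per rad); negative = past zero into blow-off pressure. Range -0.4 to 1.5, no detent or stop at zero; 0.05 N m of friction, stays where it is left. Starts between 0.9 and 1.4.
- knob_grip (a point): Grip point on the knob's axis, 132 mm above the table. The knob is a black bar 44 mm long, 14 thick, 26 high (top 9 mm above this point, foot 17 mm below) on a disc of radius 22 mm; the console's top is 26 mm below this point. At knob 0 the bar lies along fixture x, its white index line to +x. The point turns with the knob: its x runs along the bar.
- gauge_needle (a joint): Red needle of the round gauge (dial 76 mm across, facing up, on the console beyond the knob), rad, counter-clockwise from above = positive = vacuum. 0 = needle on the long thick zero mark, which points to fixture +x. It follows the knob: 1.309 rad of needle per rad of knob. Ticks every 10 kPa = 0.262 rad.
- gauge_mid (a point): Middle of the gauge's dial, 118 mm above the table.
- cover: Clear pink formed cover, 150 (x) by 190 (y), 23 high, loose, 0.1 kg: 3 mm sheet, skirt 20 deep, nested over a seal frame. Origin: its middle, at the skirt's lower edge, 76 mm above the table when seated; axes then as the fixture's. Vacuum holds it fast. At zero a rubber seal still clings inside the skirt on each side, with about 4 N, until that side is 17 mm up; so it tips when pulled by the tab.
- cover_tab (a point): Grip point on the red pull tab that stands on the cover at its near corner (-60, -78 mm from the middle), 122 mm above the table when seated. An upright plate 8 mm thick, 26 wide; its top is 9 mm above this point, the cover's sheet 22 mm below. The plate is square to the diagonal: its 8 mm thickness lies along the level direction 0.903 rad from cover +x towards +y. Axes as the cover's.
- cover_mid (a point): Middle of the cover's top face.
- tab_corner (a point): The cover's corner below the tab, at the skirt's lower edge.
- far_corner (a point): The cover's diagonally opposite corner (+x, +y), at the skirt's lower edge.
- board: Green circuit board under test, 96 by 136 mm, loose on four rests inside the seal frame under the cover. Origin: middle of its underside. It must stay where it is.
- blower: White ionising blower, fixed, on a dark stand on the robot's left: housing 90 (x) by 156 (y) mm, from 68 to 232 mm above the table, handle to 251 mm. Origin: at table height under the housing's middle. Its round grille (120 mm across) is on the -x face, 51 mm from the origin, middle 150 mm above the table; it blows along its own -x.
- air_stream (a point): Point in the middle of the air stream, 150 mm in front of the grille and 150 mm above the table; axes as the blower's (-x is the way the air blows).
- puck: Black sensor, 34 by 58 mm, 16 mm high, lying on the deck behind the cover (bystander).
- spare_board: Second green board, 96 by 136 mm, on a blue mat on the robot's right (bystander).
- solder_reel: Blue reel, 60 mm across, 46 mm high (bystander). Reel, jar and bottle may stand in each other's places.
- pin_jar: Jar of 52 mm diameter, 60 mm high (bystander).
- flux_bottle: Bottle of 48 mm diameter, 85 mm high with red cap (bystander).
- brush: Brush lying between fixture and blower, under 30 mm high (bystander).
- multimeter: Yellow hand multimeter, 150 by 75 mm, 37 high, lying on the right beyond the blue mat (bystander).
Mind the look-alikes: they are no part of the job. Leave any turquoise look-alike of the cover alone. Leave any brown look-alike of the blower alone.

How it is judged:
On the way, in this order (a step that is already met when the one before it is completed fails the run):
1. the gauge needle rests on zero, the cover still seated (value of joint gauge_needle between -0.16 and 0.16 rad and velocity of joint vac_knob between -0.1 and 0.1 rad/s and z of tab_corner in the frame of fixture below 0.083 m), for 0.3 s.
2. the tab corner is up by 15 mm or more while the opposite corner is still within 6 mm of seated (value of joint gauge_needle between -0.16 and 0.16 rad and z of tab_corner in the frame of fixture above 0.091 m and z of far_corner in the frame of fixture below 0.082 m and contact force between cover and the fingers above 0.5 N), for 0.1 s.
At the end, for the whole second after the job is handed in: The gauge needle is within 0.16 rad (6 kPa) of zero; the cover is held still by the gripper alone, level to within 20 degrees, its middle 95 to 205 mm in front of the grille and within 45 mm of the grille's middle sideways and in height; the board lies flat within 8 mm of where it was (value of joint gauge_needle between -0.16 and 0.16 rad and contact force between cover and the fingers above 1 N and contact force between cover and fixture below 0.05 N and contact force between cover and blower below 0.05 N and contact force between cover and table below 0.05 N and x of cover_mid in the frame of air_stream between -0.055 and 0.055 m and y of cover_mid in the frame of air_stream between -0.045 and 0.045 m and z of cover_mid in the frame of air_stream between -0.045 and 0.045 m and angle between cover's own z axis and vertical below 0.35 rad and linear speed of cover below 0.03 m/s and angular speed of cover below 0.3 rad/s and distance of board from where it was at the start of the episode below 0.008 m and angle between board's own z axis and vertical below 0.06 rad); the arm keeps its last pose, push and grip.
It fails at once if the board under test is shifted by more than 15 mm (distance of board from where it was at the start of the episode above 0.015 m).
It fails at once if a bystander is moved by more than 30 mm (distance of any of puck, spare_board, solder_reel, pin_jar, flux_bottle, brush, multimeter from where it was at the start of the episode above 0.03 m).
It also fails if it takes over 64 s, if anything falls off the work surface, if the arm or the gripper's body presses on something with over 40 N, if the wrist force passes 120 N, or if a joint passes its speed limit or range.

## Robot

A 7-joint arm with a two-finger parallel gripper is mounted at the origin on the work surface. World frame = base frame: x ahead of the robot, y to its left, z up, the work surface at z = 0. Lengths are in m, angles in rad, forces in N, time in s.
With the tool pointing down it reaches from about 0.425 to 1.025 m from the base axis. Payload 9.4 kg.
Tool frame: the origin (TCP) lies midway between the tips of the shut fingers; the grasp point (between the pads) lies arm.grip_depth behind it (arm.grip_depth is the distance from the TCP to the grasp point, in m); z points along the fingers, y is the line along which they close (so a half turn about z gives the same grasp; the last joint's range is limited). The gripper opens to 93 mm and grips with 3 to 60 N. Pads are 15 mm wide; open, the fingers measure 128 mm over their backs; the gripper's body (75 mm by 188 mm) begins 65 mm behind the grasp point.
Start: joints at [-1.301, 0.599, -0.003, 1.599, 0.002, 0.943, -0.08], TCP at [0.246, 0.682, 0.219] pointing down, gripper open.
Joint ranges: [-2.57, 2.57], [-0.35, 1.97], [-1.29, 1.29], [0.11, 2.56], [-1.05, 4.19], [0.11, 1.86], [-2.63, 2.63]. Speed limits (rad/s): [2.22, 2.22, 3.01, 3.01, 3.14, 3.14, 3.14].

## Interface

Orientations are given as a unit quaternion [w, x, y, z].
In Python, from workcell import arm gives the robot as it stands.
- The arm moves only by the shell command python3 -m pendant 'ROWS'. ROWS is JSON, one flat list of numbers, 5 for each row, row after row: the closure, from 0 (fully open) to 1 (shut), then the shift along the world's x, y, z normalised to -1 to 1, where 1 is 2.5 cm, then the turn about the world's z normalised to -1 to 1, where 1 is 5 degrees. A call has 1 to 12 rows; each row shifts and turns the commanded pose from where the row before left it; what a row does not reach is not made up. A row lasts 1/10 s, in which the tool goes at most 50 mm and 8.59 degrees, less where a joint would pass 70% of its speed; a pose out of reach is approached as far as the arm can. A call with a number of a shift or a turn outside -1 to 1 is refused whole. A call with a gripper value outside its range is refused whole. The fingers move at their own pace and stop on an object; the grip force is fixed at half the most. Time passes only in rows, so rows that do not move let the fingers close. It gives the time, the measured TCP pose, the force, the opening and the grip force at its end, in the units of the state.
- arm.state(): the state, without advancing time (a new reading comes with each control period).
- arm.grab_frame(name): name is "scene" or "side" or "wrist"; returns a dict with "color" (420x560x3 uint8, blue, green, red), "intrinsics" (3x3 intrinsics, pixels), "dist_coeffs" ([k1, k2, p1, p2, k3] as OpenCV has them; the pictures are not rectified), "world_to_cam" (4x4, takes a point from world to camera coordinates); the wrist camera has in their place "T_tool_cam" (4x4, takes a point from camera to tool coordinates, whose origin is the TCP and whose axes are the flange's). Camera axes: x right, y up, looking along -z (the intrinsics and any distortion apply to the point x, -y, -z); pixel columns grow to the right and rows downward; lengths in m; the calibration is good to about 2 mm. A picture is of the moment at which its call begins: read the wrist's pose just before it. There is no depth.
- arm.job_done(): hands the job in; it is judged then, once.
The state is a dict: "clock": time; "joint_pos": joint angles; "qd": joint speeds; "tau": joint torques, N m; "tool_pos": TCP position; "tool_rot": TCP orientation; "wrist_force": force on the tool from outside, world axes, zero at the start; "torque": the same for the moment, N m; "gripper_width": finger opening in m; "grasp_force": force on a finger pad.
Only numpy, scipy, OpenCV 4.12 (cv2) and the standard library are available. Lean on these libraries where they do the work, as an engineer would, in place of code of your own. Each camera call takes 0.05 s, during which the arm holds its last target. There are 200 camera calls.

## Working session

There is one attempt and no reset: what is moved stays moved. The work goes in short steps, Python scripts to look and compute and a shell command to move; the robot and the scene stay as the last step left them, time stands still between calls to the robot, and variables do not carry over. Pictures are saved under pics/ and viewed, at most 10 in all, crops included, and the job is handed in when it is done.

```bash
mkdir -p pics; cat > h.py <<'E'
import numpy as np, cv2, pickle
from workcell import arm
def grab(n,fn):
    s=arm.state(); f=arm.grab_frame(n); f['state']=s
    pickle.dump(f,open(f'pics/{fn}.pkl','wb')); cv2.imwrite(f'pics/{fn}.png',f['color']); return f
def load(fn): return pickle.load(open(f'pics/{fn}.pkl','rb'))
def w2c(f):
    if 'world_to_cam' in f: return np.array(f['world_to_cam'])
    from scipy.spatial.transform import Rotation as R
    s=f['state']; T=np.eye(4); q=s['tool_rot']; T[:3,:3]=R.from_quat([q[1],q[2],q[3],q[0]]).as_matrix(); T[:3,3]=s['tool_pos']
    return np.linalg.inv(T@np.array(f['T_tool_cam']))
def ray(f,uv):
    K=np.array(f['intrinsics']);d=np.array(f['dist_coeffs'])
    p=cv2.undistortPoints(np.array([[uv]],float),K,d)[0,0]
    M=np.linalg.inv(w2c(f)); v=M[:3,:3]@np.array([p[0],-p[1],-1]); return M[:3,3],v
def atz(f,uv,z):
    o,v=ray(f,uv); return o+v*(z-o[2])/v[2]
def proj(f,P):
    K=np.array(f['intrinsics']);d=np.array(f['dist_coeffs']); M=w2c(f)
    c=(M[:3,:3]@np.atleast_2d(P).T).T+M[:3,3]; c=c*[1,-1,-1]
    return cv2.projectPoints(c,np.zeros(3),np.zeros(3),K,d)[0][:,0]
E
python3 - <<'E'
from h import *
a=grab('scene','sc');b=grab('side','si');w=grab('wrist','wr')
print(arm.grip_depth,arm.state()['tool_rot'],arm.state()['gripper_width'])
im=np.vstack([np.hstack([a['color'],b['color']])])
for f in (a,b): print(np.linalg.inv(w2c(f))[:3].round(3))
cv2.imwrite('pics/sc_big.png',cv2.resize(a['color'],(800,600),interpolation=cv2.INTER_CUBIC))
cv2.imwrite('pics/si_big.png',cv2.resize(b['color'],(800,600),interpolation=cv2.INTER_CUBIC))
E
```

```text
0.0188 [-5.26407824e-05  1.72512156e-01  9.85007213e-01 -5.85507176e-04] 0.09292699738733343
[[ 0.511 -0.6    0.615  1.124]
 [ 0.859  0.354 -0.369 -0.368]
 [ 0.004  0.717  0.697  0.863]]
[[-0.952  0.15  -0.267  0.013]
 [-0.306 -0.491  0.815  1.363]
 [-0.009  0.858  0.514  0.943]]
```

View pics/sc_big.png

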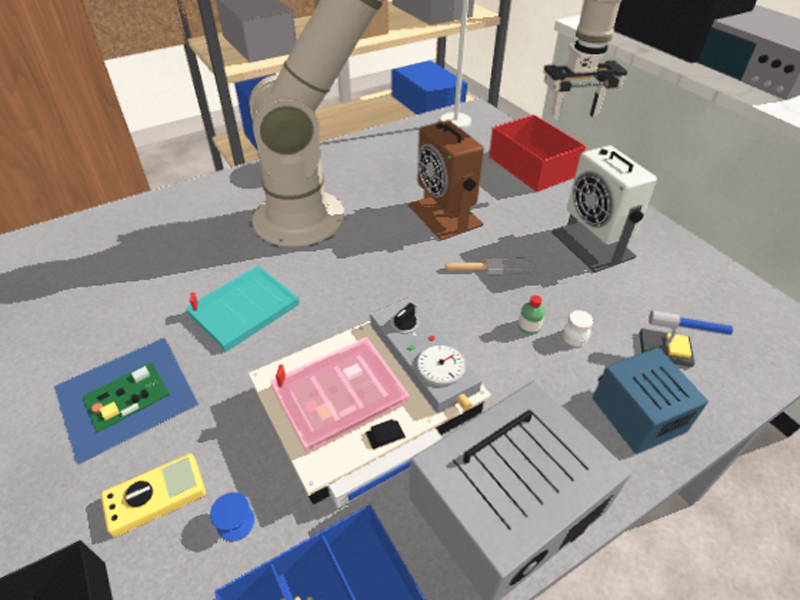

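View pics/si_big.png

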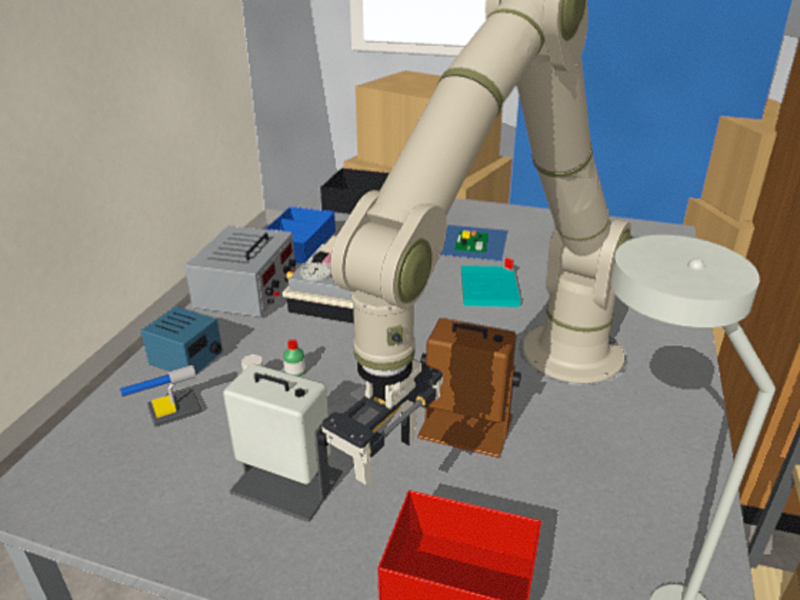

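View crops.

The scene shows the pink cover with its red tab at (281,373) and the knob at (405,317). The gauge is at (441,364), and the white blower's grille is at (592,197). The brown blower (435,170) and the turquoise cover (243,305) are look-alikes and don't match the description. I'll enlarge the targets to confirm and measure.

```bash
python3 - <<'E'
from h import *
c=load('sc')['color']
a=c[200:350,170:350]; cv2.imwrite('pics/fx.png',cv2.resize(a,(720,600),interpolation=cv2.INTER_CUBIC))
a=c[95:195,380:470]; cv2.imwrite('pics/bl.png',cv2.resize(a,(540,600),interpolation=cv2.INTER_CUBIC))
E
```

```text
(no output)
```

View pics/fx.png

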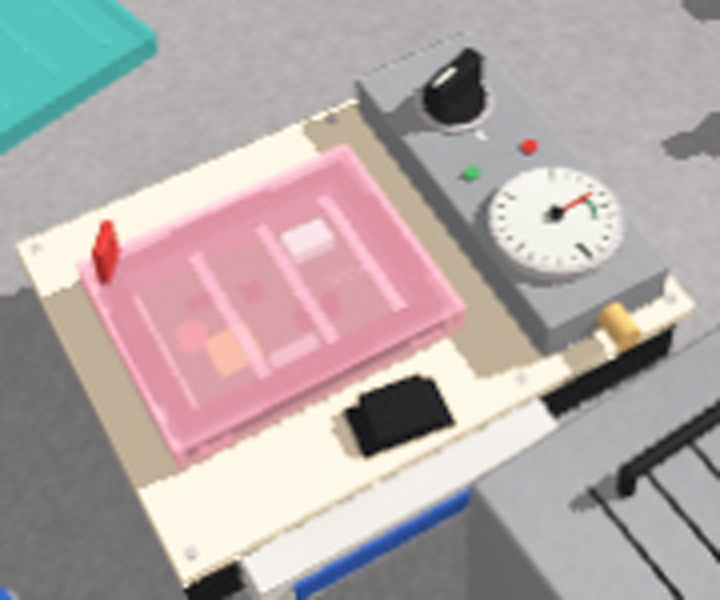

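View pics/bl.png

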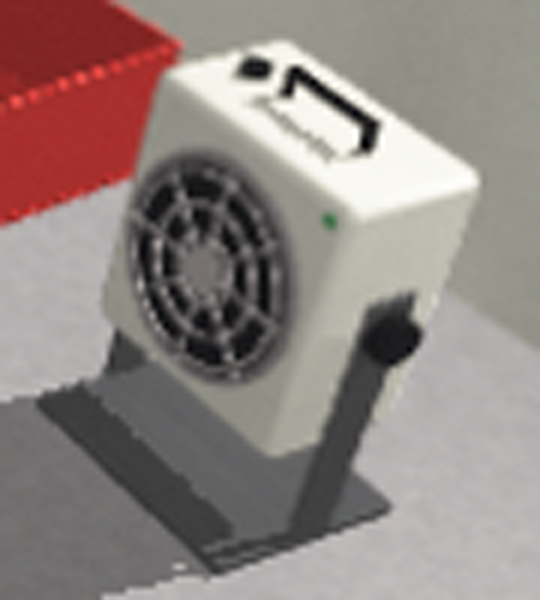

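The fixture crop confirms the pink cover and red tab, with the needle well off zero. The gauge middle is at crop (556,214) and the knob at about (460,85). The blower crop confirms the white unit, with its grille middle at crop (207,268). Next I'll fit the poses.

```bash
cat > fit.py <<'E'
from h import *
from scipy.optimize import least_squares
f=load('sc')
def px(p,o,s): return [((u+.5)/s+o[0]-.5,(v+.5)/s+o[1]-.5) for u,v in p]
def tf(p,L):
    c,s=np.cos(p[2]),np.sin(p[2]); L=np.array(L)
    return np.c_[p[0]+c*L[:,0]-s*L[:,1],p[1]+s*L[:,0]+c*L[:,1],L[:,2]]
def fit(L,uv,x0):
    r=least_squares(lambda p:(proj(f,tf(p,L))-uv).ravel(),x0,loss='soft_l1'); return r.x,r.fun.reshape(-1,2)
uvf=px([(17,245),(185,590),(693,302),(83,268),(348,148),(463,300),(185,455)],(170,200),4)
Lf=[(-.131,-.175,.07),(.131,-.175,.07),(.131,.175,.07),(-.075,-.15,.099),(-.075,.04,.099),(.075,.04,.099),(.075,-.15,.099)]
F,r=fit(Lf,uvf,[.6,0,0.]); 
uvb=px([(207,268),(165,72),(352,218),(478,182),(285,40)],(380,95),6)
Lb=[(-.051,0,.15),(-.045,.078,.232),(-.045,-.078,.232),(.045,-.078,.232),(.045,.078,.232)]
bs=[fit(Lb,uvb,[.5,.6,a]) for a in (0,1.5,3,-1.5)]
B,rb=min(bs,key=lambda t:abs(t[1]).sum())
if __name__=='__main__':
    print('F',F.round(4),r.round(1).tolist()); print('B',B.round(4),rb.round(1).tolist())
    g=atz(f,px([(556,214)],(170,200),4)[0],.118); k=atz(f,px([(462,75)],(170,200),4)[0],.141)
    R=lambda P:(np.array([[np.cos(F[2]),np.sin(F[2])],[-np.sin(F[2]),np.cos(F[2])]])@(P[:2]-F[:2])).round(4)
    print('gauge',g.round(4),R(g),'knob',k.round(4),R(k))
    n=atz(f,px([(590,195)],(170,200),4)[0],.121)-g; print('needle',np.arctan2(n[1],n[0])-F[2])
    for s in (446,485): pass
    print('tab',tf(F,[(-.06,-.133,.122)]),'stream',tf(B,[(-.201,0,.15)]))
    t=atz(f,px([(106,225)],(170,200),4)[0],.131);print('tabtop seen',t.round(4))
    kb=[atz(f,px([q],(170,200),4)[0],.141) for q in ((430,88),(475,52))]; print('bar ends',kb, R(kb[0]),R(kb[1]))
E
python3 fit.py
```

```text
F [ 0.6101 -0.1189  0.0136] [[-0.6, 0.8], [0.7, -1.3], [1.5, 0.1], [-1.6, -0.5], [-0.2, -1.2], [1.6, 1.6], [-1.2, 0.1]]
B [0.483  0.5818 1.4463] [[-0.8, 1.0], [-1.3, -0.6], [-0.0, 0.2], [2.0, -0.2], [0.6, -0.6]]
gauge [ 0.6649 -0.0036  0.118 ] [0.0564 0.1145] knob [ 0.5537 -0.0038  0.141 ] [-0.0549  0.1159]
needle 1.545057373787427
tab [[ 0.55191386 -0.2527183   0.122     ]] stream [[0.45807872 0.38236518 0.15      ]]
tabtop seen [ 0.5423 -0.2478  0.131 ]
bar ends [array([ 0.55294961, -0.02757299,  0.141     ]), array([0.5403094, 0.0144328, 0.141    ])] [-0.0559  0.0921] [-0.068   0.1343]
```

```bash
python3 -m pendant '[0,0,0,1,0, 0,0,0,1,0, 0,0,0,1,0, 0,0,0,1,0, 0,0,0,1,0, 0,0,0,1,0, 0,0.4,-1,0,-0.4, 0,0.4,-1,0,-0.4, 0,0.4,-1,0,-0.4, 0,0.4,-1,0,-0.4, 0,0.4,-1,0,-0.4, 0,0.4,-1,0,-0.4]' && python3 -m pendant '[0,0.4,-1,0,-0.4, 0,0.4,-1,0,-0.4, 0,0.4,-1,0,-0.4, 0,0.4,-1,0,-0.4, 0,0.4,-1,0,-0.4, 0,0.4,-1,0,-0.4, 0,0.4,-1,0,-0.4, 0,0.4,-1,0,-0.4, 0,0.4,-1,0,-0.4, 0,0.4,-1,0,-0.4, 0,0.4,-1,0,-0.4, 0,0.4,-1,0,-0.4]' && python3 -m pendant '[0,0.4,-1,0,-0.4, 0,0.4,-1,0,-0.4, 0,0.4,-1,0,-0.4, 0,0.4,-1,0,-0.4, 0,0.4,-1,0,-0.4, 0,0.5,-1,0,-0.4, 0,0.5,-1,0,0, 0,0.5,-1,0,0, 0,0.5,-0.8,0,0, 0,0.5,-0.8,0,0, 0,0,0,0,0, 0,0,0,0,0]'
python3 - <<'E'
from h import *
f=grab('wrist','w1'); s=f['state']; print(s['tool_pos'],s['tool_rot'],s['joint_pos'])
cv2.imwrite('pics/w1b.png',cv2.resize(f['color'],(800,600),interpolation=cv2.INTER_CUBIC))
E
```

```text
clock: 1.35
tool_pos: [0.3067, 0.5306, 0.3684]
tool_rot: [-0.0, 0.275, 0.961, -0.0]
wrist_force: [0.4, -0.6, 0.4]
gripper_width: 0.0931
grasp_force: 0.0
clock: 2.55
tool_pos: [0.427, 0.2297, 0.3687]
tool_rot: [0.0, 0.47, 0.883, 0.0]
wrist_force: [0.6, 0.4, 0.1]
gripper_width: 0.0931
grasp_force: 0.0
clock: 3.75
tool_pos: [0.5386, -0.009, 0.3684]
tool_rot: [-0.0, 0.559, 0.829, -0.0]
wrist_force: [-0.1, -0.3, -0.6]
gripper_width: 0.093
grasp_force: 0.0
[ 0.53858905 -0.00903912  0.36841853] [-2.11734705e-04  5.59168603e-01  8.29053926e-01 -1.29814374e-04] [-0.4652371   0.23684781  0.47985315  1.85158342 -0.12297319  1.08272203
  0.44509366]
```

View pics/w1b.png

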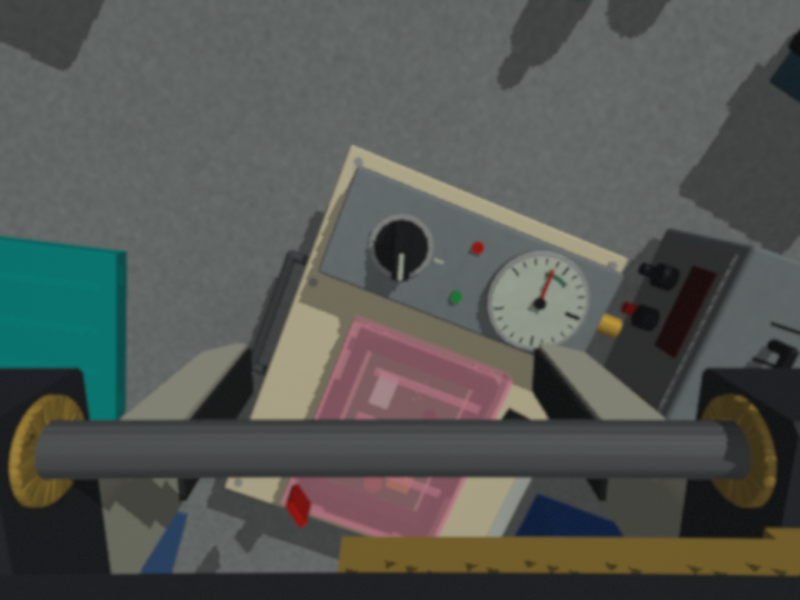

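The wrist view shows the knob at about (400,248), its index line running from (402,255) to (401,279). The gauge middle is at (540,302), the zero mark at (573,316), the needle tip at (552,270), and the tab at (298,505).

```bash
python3 - <<'E'
from fit import *
f=load('w1'); s=800/560
P=lambda u,v,z: atz(f,((u+.5)/s-.5,(v+.5)/s-.5),z)
g=P(540,302,.119);zm=P(573,316,.118);n=P(552,270,.12)
d=lambda a,b:np.degrees(np.arctan2(*(b-a)[1::-1]))
print('gauge',g,'zero dir',d(g,zm),'needle',d(g,n))
print('disc',P(400,248,.115),'index dir',d(P(402,255,.141),P(401,279,.141)), 'idx tip',P(401,280,.141))
print('deck corners',P(353,146,.07),P(627,260,.07),P(226,485,.07), d(P(353,146,.07),P(627,260,.07)))
print('console',P(358,166,.106),P(322,272,.106))
print('tabtop',P(296,490,.131),'tabfoot',P(304,520,.10), 'covercorners',P(356,318,.099),P(512,378,.099))
print('pred F corners',tf(F,[(-.131,.175,.07),(.131,.175,.07),(-.131,-.175,.07),(-.075,.04,.099),(.075,.04,.099)]))
E
```

```text
gauge [ 0.66371663 -0.00219784  0.119     ] zero dir -1.3985144510487384 needle 96.19963365828897
disc [ 0.54313537 -0.00426753  0.115     ] index dir -70.14952578300989 idx tip [ 0.55118313 -0.02304303  0.141     ]
deck corners [0.47730006 0.05467474 0.07      ] [0.73547307 0.05435979 0.07      ] [ 0.4765798  -0.29009358  0.07      ] -0.06989689900682247
console [0.48908951 0.04189439 0.106     ] [ 0.49201574 -0.04766262  0.106     ]
tabtop [ 0.53817029 -0.22777765  0.131     ] tabfoot [ 0.55751437 -0.27604359  0.1       ] covercorners [ 0.53216697 -0.0758558   0.099     ] [ 0.6780673  -0.07573533  0.099     ]
pred F corners [[ 0.47672163  0.05428517  0.07      ]
 [ 0.73869729  0.05785689  0.07      ]
 [ 0.48149302 -0.29568231  0.07      ]
 [ 0.53455682 -0.07993887  0.099     ]
 [ 0.68454288 -0.07789399  0.099     ]]
```

```bash
python3 -m pendant '[0.5,0.22,0.24,-1,-0.8, 0.5,0,0,-1,0, 0.5,0,0,-1,0, 0.5,0,0,-1,0, 0.5,0,0,-1,0, 0.5,0,0,-1,0, 0.5,0,0,-1,0, 0.5,0,0,-1,0, 0.5,0,0,-0.5,0, 0.5,0,0,0,0]'
python3 - <<'E'
from h import *
f=grab('wrist','w2'); s=f['state']; print(s['tool_pos'],s['tool_rot'],s['joint_pos'][6])
cv2.imwrite('pics/w2b.png',cv2.resize(f['color'],(800,600),interpolation=cv2.INTER_CUBIC))
E
```

```text
clock: 4.8
tool_pos: [0.5434, -0.0015, 0.155]
tool_rot: [-0.001, 0.586, 0.81, -0.001]
wrist_force: [-0.3, 0.3, 0.4]
gripper_width: 0.047
grasp_force: 0.0
[ 0.54341485 -0.00150214  0.15499898] [-1.07366850e-03  5.86499998e-01  8.09948116e-01 -8.05935875e-04] 0.5418423505428237
```

View pics/w2b.png

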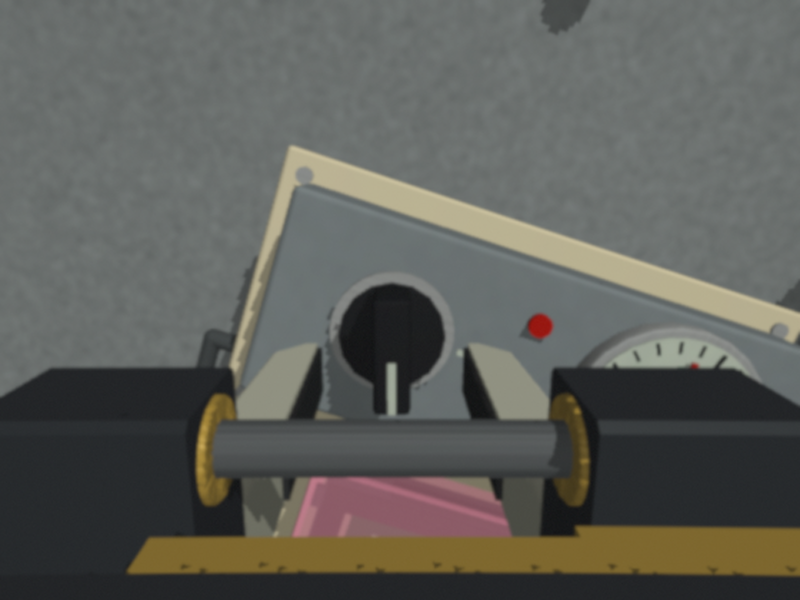

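The bar is aligned between the fingers and centred at column 392. The disc is at (392,335), the bar's top ends are at (392,300) and (391,413), and fixture corner A is at (291,147).

```bash
python3 - <<'E'
from h import *
f=load('w2'); s=800/560
P=lambda u,v,z: atz(f,((u+.5)/s-.5,(v+.5)/s-.5),z)
print(P(391,335,.115),P(391.5,300,.141),P(391,413,.141),P(291,147,.07))
E
```

```text
[ 0.54285172 -0.00255073  0.115     ] [0.53654899 0.01760179 0.141     ] [ 0.54965697 -0.02304106  0.141     ] [0.47643659 0.05433443 0.07      ]
```

```bash
python3 -m pendant '[0.5,0,-0.04,-0.8,0, 0.5,0,0,-0.6,0, 1,0,0,0,0, 1,0,0,0,0, 1,0,0,0,0, 1,0,0,0,0, 1,0,0,0,0, 1,0,0,0,0]' && python3 -m pendant '[1,0,0,0,0.5, 1,0,0,0,1, 1,0,0,0,1, 1,0,0,0,1, 1,0,0,0,1, 1,0,0,0,1, 1,0,0,0,1, 1,0,0,0,1]' && python3 -m pendant '[1,0,0,0,1, 1,0,0,0,1, 1,0,0,0,1, 1,0,0,0,1, 1,0,0,0,1, 1,0,0,0,1, 1,0,0,0,0.8, 1,0,0,0,0.2, 1,0,0,0,0, 1,0,0,0,0]'
python3 -c "
from h import *
s=arm.state();q=s['tool_rot'];print(np.degrees(np.arctan2(2*q[2]**2-1,2*q[1]*q[2])),s['joint_pos'])"
```

```text
clock: 5.65
tool_pos: [0.5437, -0.0034, 0.1218]
tool_rot: [-0.0, 0.587, 0.81, -0.0]
wrist_force: [-4.3, -2.2, 6.9]
gripper_width: 0.0137
grasp_force: 30.0
clock: 6.45
tool_pos: [0.5437, -0.0034, 0.1218]
tool_rot: [-0.0, 0.294, 0.956, -0.0]
wrist_force: [-3.4, -0.5, 6.6]
gripper_width: 0.0139
grasp_force: 30.0
clock: 7.45
tool_pos: [0.5437, -0.0035, 0.1218]
tool_rot: [-0.0, -0.005, 1.0, -0.0]
wrist_force: [-2.9, -0.1, 6.5]
gripper_width: 0.0138
grasp_force: 30.0
90.6173731930486 [-0.07657379  0.51997098 -0.03067885  2.10062695  0.03117033  0.52238028
  1.45134112]
```

```bash
python3 -m pendant '[0.5,0,0,0,0, 0.5,0,0,0,0, 0.5,0,0,0,0, 0.5,0,0,1,0, 0.5,0,0,1,0, 0.5,0,0,1,0, 0.5,0,0,1,0, 0.5,0,0,1,0]' && python3 -m pendant '[0.5,0.3,-1,0,-0.7, 0.5,0.3,-1,0,-0.7, 0.5,0.3,-1,0,-0.7, 0.5,0.3,-1,0,-0.7, 0.5,0.3,-1,0,-0.7, 0.5,0.3,-1,0,-0.7, 0.5,0.3,-1,0,-0.7, 0.5,0.3,-1,0,-0.7, 0.5,0.3,-1,0,-0.7, 0.5,0.3,-1,0,-0.7, 0.5,0.3,-1,0,-0.6, 0.5,0,-0.5,0,0]'
python3 - <<'E'
from h import *
f=grab('wrist','w3'); s=f['state']; g=grab('scene','sc3'); q=s['tool_rot']
print(s['tool_pos'],np.degrees(np.arctan2(2*q[2]**2-1,2*q[1]*q[2])),s['joint_pos'][6])
a=cv2.resize(f['color'],(640,480),interpolation=cv2.INTER_CUBIC)
b=cv2.resize(g['color'][205:280,265:345],(160,150),interpolation=cv2.INTER_CUBIC)
b=cv2.resize(g['color'][210:275,270:340],(560,520),interpolation=cv2.INTER_CUBIC)
im=np.zeros((600,800,3),np.uint8); im[:480,:640]=a; cv2.imwrite('pics/w3b.png',a); cv2.imwrite('pics/g3.png',b)
E
```

```text
clock: 8.25
tool_pos: [0.5444, -0.0032, 0.2472]
tool_rot: [0.0, -0.006, 1.0, -0.0]
wrist_force: [0.7, -0.6, -1.0]
gripper_width: 0.0463
grasp_force: 0.0
clock: 9.45
tool_pos: [0.6271, -0.2942, 0.2454]
tool_rot: [-0.0, 0.323, 0.947, -0.001]
wrist_force: [-0.3, -0.7, -0.7]
gripper_width: 0.0464
grasp_force: 0.0
[ 0.6271283  -0.29415318  0.24539838] 52.36621995370626 1.3767440848170334
```

View pics/w3b.png

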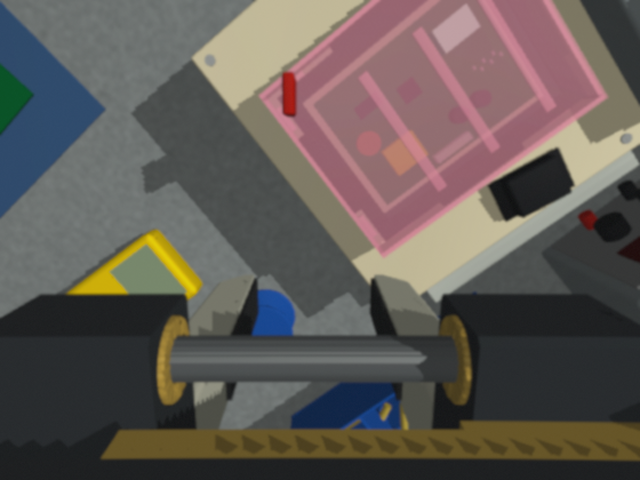

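View pics/g3.png

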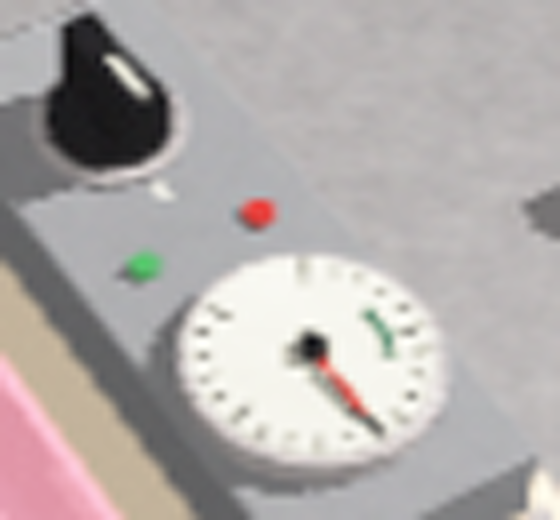

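The needle now lies on the zero mark, from (330,370) to (375,425). In the wrist view the tab runs from (289,73) to (290,114), with its thickness along the columns, which lines up with the closing direction.

```bash
python3 - <<'E'
from h import *
f=load('w3'); s=640/560
P=lambda u,v,z: atz(f,((u+.5)/s-.5,(v+.5)/s-.5),z).round(4)
print('tab',P(289,73,.131),P(289,95,.131),P(289,114,.131),P(289,95,.122))
print('cover corners',P(262,97,.099),P(384,255,.099),P(606,97,.099),'deck',P(194,60,.07),)
T=np.linalg.inv(w2c(f))
# predicted tab outline
c=np.array([.548,-.252]);d=np.array([np.cos(.91),np.sin(.91)]);n=np.array([-d[1],d[0]])
for z in(.131,.10):
  print(z,[(proj(f,[*(c+a*n*.013),z])[0]*s).round(0).tolist() for a in(-1,1)])
E
```

```text
tab [ 0.5375 -0.2446  0.131 ] [ 0.5475 -0.2526  0.131 ] [ 0.5564 -0.2596  0.131 ] [ 0.5466 -0.2525  0.122 ]
cover corners [ 0.5339 -0.2681  0.099 ] [ 0.6793 -0.2672  0.099 ] [ 0.68   -0.0805  0.099 ] deck [ 0.4792 -0.2929  0.07  ]
0.131 [[290.0, 117.0], [290.0, 73.0]]
0.1 [[293.0, 118.0], [292.0, 79.0]]
```

```bash
python3 -m pendant '[0.5,-0.8,0.42,0,0, 0.5,-0.8,0.42,0,0, 0.5,-0.8,0.42,0,0, 0.5,-0.8,0.42,0,0, 0.5,0,0,-1,0, 0.5,0,0,-1,0, 0.5,0,0,-1,0, 0.5,0,0,-0.8,0, 0.5,0,0,0,0, 0.5,0,0,0,0]'
```

```text
clock: 10.55
tool_pos: [0.5469, -0.2479, 0.1514]
tool_rot: [-0.0, 0.32, 0.947, 0.0]
wrist_force: [-0.2, -0.2, 0.2]
gripper_width: 0.0466
grasp_force: 0.0
```

```bash
python3 -m pendant '[0.5,0,-0.18,-1,0, 0.5,0,0,-0.5,0, 0.5,0,0,-0.36,0, 0.5,0,0,0,0, 1,0,0,0,0, 1,0,0,0,0, 1,0,0,0,0, 1,0,0,0,0, 1,0,0,0,0]'
```

```text
clock: 11.45
tool_pos: [0.547, -0.2532, 0.1049]
tool_rot: [0.0, 0.32, 0.947, -0.0]
wrist_force: [0.9, 0.1, 0.4]
gripper_width: 0.0112
grasp_force: 0.0
```

```bash
python3 -m pendant '[1,0,0,0,0, 1,0,0,0,0]' && python3 -m pendant '[1,0,0,0.1,0, 1,0,0,0.1,0, 1,0,0,0.1,0, 1,0,0,0.1,0, 1,0,0,0.1,0, 1,0,0,0.1,0]'
```

```text
clock: 11.65
tool_pos: [0.5471, -0.2531, 0.1048]
tool_rot: [0.0, 0.321, 0.947, 0.0]
wrist_force: [-0.4, 0.8, 3.2]
gripper_width: 0.0077
grasp_force: 30.0
clock: 12.25
tool_pos: [0.5476, -0.2516, 0.1189]
tool_rot: [-0.0, 0.319, 0.948, 0.001]
wrist_force: [8.0, 4.0, -15.0]
gripper_width: 0.0086
grasp_force: 30.4
```

```bash
python3 -m pendant '[1,0,0,0.08,0, 1,0,0,0.08,0, 1,0,0,0.08,0, 1,0,0,0,0, 1,0,0,0,0, 1,0,0,0,0]'
python3 - <<'E'
from h import *
f=grab('scene','sc4'); w=grab('side','si4')
cv2.imwrite('pics/p4.png',cv2.resize(f['color'][200:330,170:330],(800,650))[:600])
E
```

```text
clock: 12.85
tool_pos: [0.5482, -0.2508, 0.1252]
tool_rot: [0.0, 0.319, 0.948, 0.001]
wrist_force: [7.2, 7.2, -11.1]
gripper_width: 0.0094
grasp_force: 30.6
```

View pics/p4.png

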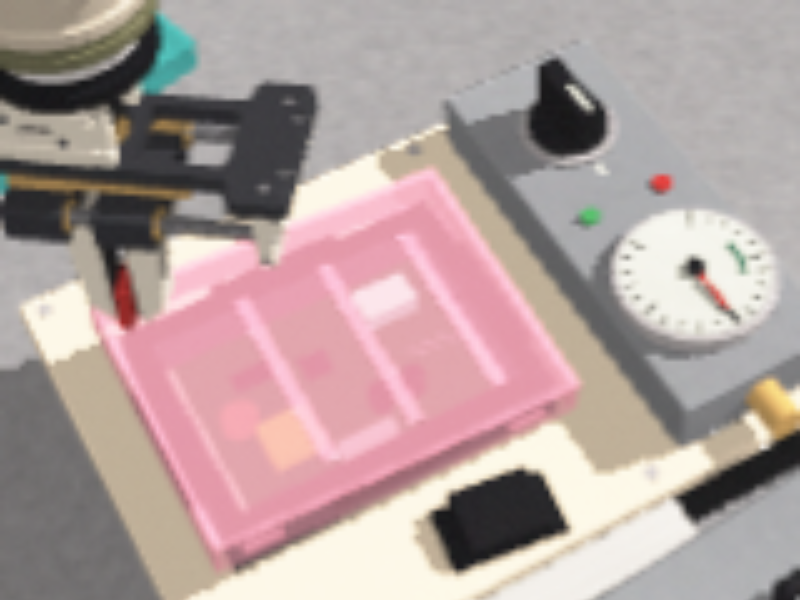

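The tab corner is up about 20 mm. The far corner at crop (578,385) has not moved, and the needle is still on zero. I'll carry on peeling.

```bash
python3 -m pendant '[1,0,0,0.15,0, 1,0,0,0.15,0, 1,0,0,0.15,0, 1,0,0,0.15,0, 1,0,0,0.15,0, 1,0,0,0.15,0, 1,0,0,0.15,0, 1,0,0,0.15,0]' && python3 -m pendant '[1,0,0,0.2,0, 1,0,0,0.2,0, 1,0,0,0.2,0, 1,0,0,0.2,0, 1,0,0,0.2,0, 1,0,0,0.2,0, 1,0,0,0.2,0, 1,0,0,0.2,0, 1,0,0,0.2,0, 1,0,0,0.2,0, 1,0,0,0,0, 1,0,0,0,0]'
python3 -c "
from h import *
f=grab('scene','sc5')"
```

```text
clock: 13.75
tool_pos: [0.5516, -0.2419, 0.1539]
tool_rot: [-0.001, 0.316, 0.949, 0.006]
wrist_force: [19.9, 31.2, -22.7]
gripper_width: 0.0124
grasp_force: 29.6
clock: 14.95
tool_pos: [0.5466, -0.2538, 0.206]
tool_rot: [0.0, 0.321, 0.947, -0.0]
wrist_force: [0.8, -0.0, -0.5]
gripper_width: 0.0079
grasp_force: 30.0
```

```bash
python3 - <<'E'
from fit import *
s=800/560
P=lambda u,v,z: atz(f,(u/s,v/s),z).round(3)
print('brown base',P(410,213,0),P(447,236,0),P(482,220,0),'top',P(417,128,.232),P(448,152,.232),P(481,147,.232),P(445,120,.251))
print('bottle',P(532,332,0),P(576,345,0),'brush',P(447,268,.01),P(530,265,.01))
g=load('sc5'); c=g['color'].astype(int)
# cover pink mask outline & predicted cover top corners
t=np.array(g['state']['tool_pos']); 
mid=t[:2]+[.06,.078]; z=t[2]-.105+.099
C=[(mid[0]+a*.075,mid[1]+b*.095,z) for a,b in((-1,-1),(-1,1),(1,1),(1,-1))]
p=proj(g,C); print(p.round(0))
m=((c[...,2]-c[...,1])>40)&((c[...,0]-c[...,1])>15)
n,l,st,_=cv2.connectedComponentsWithStats(m.astype(np.uint8)); i=1+st[1:,4].argmax()
q=cv2.convexHull(np.argwhere(l==i)[:,::-1].astype(np.int32)); print(cv2.approxPolyDP(q,6,True)[:,0])
E
```

```text
brown base [0.14  0.261 0.   ] [0.27  0.291 0.   ] [0.261 0.408 0.   ] top [0.124 0.285 0.232] [0.253 0.286 0.232] [0.273 0.364 0.232] [0.154 0.344 0.251]
bottle [0.625 0.263 0.   ] [0.699 0.318 0.   ] brush [0.378 0.216 0.01 ] [0.468 0.391 0.01 ]
[[180. 238.]
 [254. 208.]
 [286. 249.]
 [207. 287.]]
[[285 250]
 [209 288]
 [182 241]
 [254 210]]
```

```bash
python3 -m pendant '[1,0,0.3,0.4,0, 1,0,0.6,0.4,0.4, 1,0,0.8,0,0.65, 1,0,0.8,0,0.65, 1,0,0.8,0,0.65, 1,0,0.8,0,0.65, 1,0,0.8,0,0.65, 1,0,0.8,0,0.65, 1,0,0.8,0,0.65, 1,0,0.8,0,0.65, 1,0,0.8,0,0.65, 1,0,0.8,0,0.65]' && python3 -m pendant '[1,0,0.8,0,0.65, 1,0,0.8,0,0.65, 1,0,0.8,0,0.65, 1,0,0.8,0,0.65, 1,0,0.8,0,0.65, 1,0,0.8,0,0.65, 1,0,0.8,0,0.65, 1,0,0.8,0,0.65, 1,0,0.8,0,0.65, 1,0,0.6,0,0.65, 1,0,0.4,0,0.65, 1,0,0,0,0]'
python3 -c "
from h import *
s=arm.state();q=s['tool_rot'];print(np.degrees(np.arctan2(2*q[2]**2-1,2*q[1]*q[2])),s['joint_pos'])"
```

```text
clock: 16.2
tool_pos: [0.5469, -0.029, 0.2256]
tool_rot: [0.0, 0.023, 1.0, 0.0]
wrist_force: [0.0, -0.1, 0.2]
gripper_width: 0.0077
grasp_force: 30.0
clock: 17.4
tool_pos: [0.5468, 0.1764, 0.2255]
tool_rot: [0.0, -0.285, 0.958, 0.0]
wrist_force: [0.6, -0.3, -0.9]
gripper_width: 0.008
grasp_force: 30.0
123.15899144702641 [-0.26552296  0.41769313 -0.20101315  1.93393321  0.11216533  0.80027767
  1.62160353]
```

```bash
python3 -m pendant '[1,-0.06,0.75,0,0.5, 1,-0.06,0.75,0,0.5, 1,-0.06,0.75,-0.4,0.5, 1,-0.06,0.75,-0.4,0.5, 1,-0.06,0.75,-0.4,0.5, 1,-0.06,0.75,-0.4,0.5, 1,-0.06,0.75,-0.4,0.5, 1,-0.06,0.6,-0.4,0.3, 1,0,0,-0.4,0, 1,0,0,0,0, 1,0,0,0,0, 1,0,0,0,0]'
python3 - <<'E'
from fit import *
g=grab('scene','sc6'); h=grab('side','si6'); t=np.array(g['state']['tool_pos']); q=g['state']['tool_rot']
a=np.arctan2(2*q[2]**2-1,2*q[1]*q[2]); yaw=a-.903-np.radians(0.3)
c,s=np.cos(yaw),np.sin(yaw); mid=t+[c*.06-s*.078,s*.06+c*.078,-.006]
d=mid[:2]-B[:2]; cb,sb=np.cos(B[2]),np.sin(B[2])
print(np.degrees(a),'mid',mid,'in stream',cb*d[0]+sb*d[1]+.201,-sb*d[0]+cb*d[1],mid[2]-.15,g['state']['qd'].round(3) if hasattr(g['state']['qd'],'round') else g['state']['qd'])
X=cv2.resize(g['color'][40:355,150:500],(440,396),interpolation=cv2.INTER_CUBIC)
cr=g['color'][60:200,320:480]; Y=cv2.resize(cr,(453,396),interpolation=cv2.INTER_CUBIC)
Z=cv2.resize(g['color'][200:350,170:350],(400,333),interpolation=cv2.INTER_CUBIC)
W=cv2.resize(h['color'],(400,300),interpolation=cv2.INTER_CUBIC)
im=np.zeros((600,800,3),np.uint8); im[:300,:400]=W; im[:300,400:]=cv2.resize(Y,(400,300)); im[300:,:400]=cv2.resize(Z,(400,300)); im[300:,400:]=cv2.resize(g['color'],(400,300))
cv2.imwrite('pics/fin.png',im)
E
```

```text
clock: 18.6
tool_pos: [0.5355, 0.3196, 0.1561]
tool_rot: [0.0, -0.437, 0.9, -0.0]
wrist_force: [0.6, 0.4, -0.1]
gripper_width: 0.0076
grasp_force: 30.0
141.78434476014155 mid [0.45774272 0.37995941 0.15005704] in stream -0.002428876220953863 3.460379335673558e-05 5.704194935532425e-05 [ 0.    -0.009 -0.005 -0.004 -0.    -0.001  0.   ]
```

View pics/fin.png

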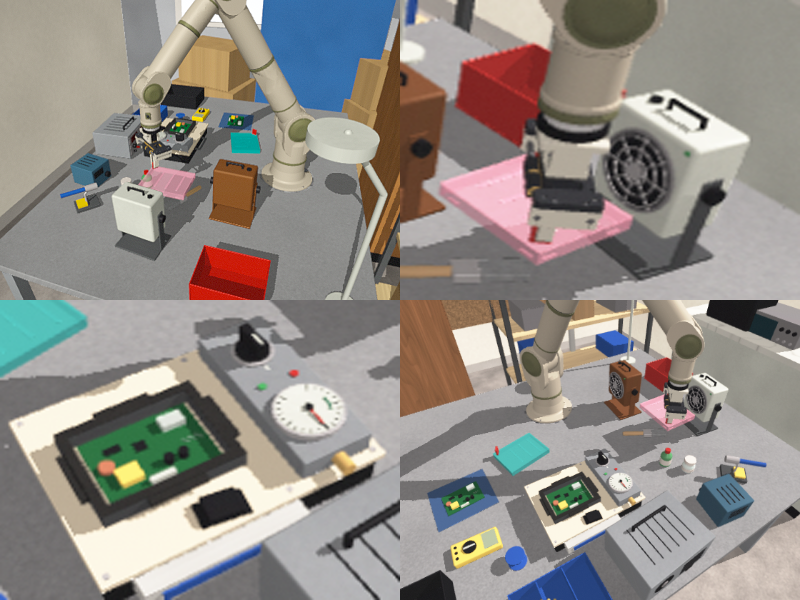

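The last picture shows the board seated in its frame at (150,450), the needle on zero at (318,418), and the cover held level in front of the white blower's grille at (540,205). The cover's middle works out to within a few mm of the air-stream point. I'm handing the job in.

```bash
python3 -m pendant '[1,0,0,0,0, 1,0,0,0,0, 1,0,0,0,0]' && python3 -c "
from workcell import arm
print(arm.job_done())"
```

```text
clock: 19.0
tool_pos: [0.535, 0.3205, 0.1558]
tool_rot: [0.0, -0.437, 0.899, 0.0]
wrist_force: [-0.7, -0.2, -0.8]
gripper_width: 0.0077
grasp_force: 30.0
the job is handed in; nothing more can be done
None
```

I've handed the job in at 19 s, no verdict returned: the needle is on zero, the cover came up tab corner first and is held level about 15 cm in front of the white blower's grille, and the board looks seated.

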